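# File four fossils with their own kind

### The arm

A 6-joint arm with a two-finger parallel gripper is mounted at the origin on the work surface. World frame = base frame: x ahead of the robot, y to its left, z up, the work surface at z = 0. Lengths are in m, angles in rad, forces in N, time in s.
With the tool pointing down it reaches from about 0.325 to 0.775 m from the base axis. Payload 5.5 kg.
Tool frame: the origin (TCP) lies midway between the tips of the shut fingers; the grasp point (between the pads) lies 19 mm behind it; z points along the fingers, x is the direction in which the jaws open and shut, and the axes are right-handed (so a half turn about z gives the same grasp; the last joint's range is limited). The gripper opens to 85 mm and grips with 20 to 120 N. Pads are 22 mm wide; open, the fingers measure 114 mm over their backs; the gripper's body (76 mm by 85 mm) begins 54 mm behind the grasp point. The pads swing forward as they close: fully open they stand 13 mm farther back than shut.
Start: joints at [1.046, 0.091, 1.231, -0, 1.82, -0.057], TCP at [0.271, 0.536, 0.231] pointing down, gripper open.
Joint ranges: [-2.87, 2.87], [-0.86, 2.18], [0.17, 2.46], [-1.51, 4.65], [0.06, 2.69], [-2.65, 2.65]. Speed limits (rad/s): [2.57, 2.57, 3.01, 3.14, 3.14, 3.14].

### API

Orientations are given as a rotation vector (axis times angle).
In Python, from station import env gives the robot as it stands.
- The arm moves only by the tool play_rows, never from a script. Its argument "targets" is one flat list of numbers, 7 for each row, row after row: the shift along the tool's x, y, z in cm, then the turn, a rotation vector about the tool's x, y, z in rad, then the closure, from -1 (fully open) to 1 (shut). In form: [tx, ty, tz, ax, ay, az, jaw, tx, ty, tz, ax, ay, az, jaw, ...]. A call has 1 to 10 rows; each row is the pose to reach, as a shift and turn from the pose commanded when the call began, along the tool's axes at that moment; what a row does not reach only later rows make up. A row lasts 1/10 s, in which the tool goes at most 50 mm and 8.59 degrees, less where a joint would pass 70% of its speed; a pose out of reach is approached as far as the arm can. A call with a gripper value outside its range is refused whole. The fingers move at their own pace and stop on an object; the grip force is fixed at half the most. Time passes only in rows, so rows that repeat a pose let the fingers close. It gives the time, the measured TCP pose, the force and the opening at its end, in the units of the state.
- env.sense(): the state, without advancing time (a new reading comes with each control period).
- env.snapshot(name): name is "scene" or "side" or "wrist"; returns (picture, depth): 384x512x3 uint8, red, green, blue; 384x512 float32, m along the optical axis (not along the pixel's ray), 0 where there is no reading.
- env.get_calibration(name): a dict with "K" (3x3 intrinsics, pixels), "pose" (4x4, takes a point from camera to world coordinates); the wrist camera has in their place "hand_eye" (4x4, takes a point from camera to tool coordinates, whose origin is the TCP and whose axes are the tool frame's). Camera axes: x right, y up, looking along -z (the intrinsics and any distortion apply to the point x, -y, -z); pixel columns grow to the right and rows downward; lengths in m; the calibration is good to about 2 mm. The wrist camera is an equidistant fisheye: a pixel r from the principal point sees the ray r / f radians off the axis. A picture is of the moment at which its call begins: read the wrist's pose just before it. get_calibration takes no time and is no camera call.
- env.sign_off(): hands the job in, once; it reports no verdict.
The state is a dict: "time": time; "joints": joint angles; "qvel": joint speeds; "tau": joint torques, N m; "position": TCP position; "ee_rot": TCP orientation; "contact_force": force on the tool from outside, world axes, zero at the start; "torque": the same for the moment, N m; "width": opening from 0.0 (shut) to 1.0 (fully open).
Only numpy, scipy, OpenCV 4.12 (cv2) and the standard library are available. Lean on these libraries where they do the work, as an engineer would, in place of code of your own. Each camera call takes 0.05 s, during which the arm holds its last target. There are 200 camera calls.

### The job

Four cleaned fossils lie among other things on the dark pad: an ammonite, a sea urchin, a trilobite and a turret shell. Put each of them away in the drawer, in the empty part of the tray that already holds a mounted specimen of its own kind: set it down, not dropped, right side up and flat on the tray floor, with the trilobite and the turret shell lying lengthwise in their trays. Leave the quartz crystal and the pyrite where they lie.

Things in the scene. Friction and masses are not known exactly. Their poses are not given: they have to be found in the camera images.
- ammonite: Loose fossil ammonite lying flat: a flat buff stone disc, a coiled spiral of widening whorls on its rock, 47 mm across and 13 mm thick; round, so it may be gripped across in any direction. Origin at the centre of its underside, z up. Starts anywhere on the dark pad, turned any way, among other loose things (at most 28 mm high).
- urchin: Loose fossil sea urchin: a round buff stone dome with five double rays meeting at its top, 42 mm across with an upright rim wall up to 18 mm, 27 mm high; it may be gripped across in any direction. Origin at the centre of its underside, z up. Starts anywhere on the dark pad, turned any way, among other loose things (at most 28 mm high).
- trilobite: Loose fossil trilobite, buff stone: a flat oval with a broad rounded head (+x) and a ribbed, tapering body, 60 mm long (x), 34 to 36 mm wide (y), gripped on sides 11 mm high (15 mm high in the middle); grip it across its width. Origin at the centre of its underside, z up. Starts anywhere on the dark pad, turned any way, among other loose things (at most 28 mm high).
- turret: Loose fossil turret shell: a slender pointed spiral cone lying on a narrow strip of its rock, 70 mm long (x, blunt end at +x), 22 mm wide (y), the strip 11 mm high, 20 mm with the shell; grip it across its width. Origin at the centre of its underside, z up. Starts anywhere on the dark pad, turned any way, among other loose things (at most 28 mm high).
- tray_ammonite: Open white card tray with a mounted ammonite (fixed, up to 28 mm high) at its +x end; one of 4 equal trays fixed in the wooden drawer, their places change. Outside 160 (x) x 105 (y) mm, walls 3 thick and 14 high, floor 3 thick; origin under its centre, 6 mm above the bench. Empty part: x -77 to +22 mm (middle x = -28, y = 0), 99 wide. Drawer sides 30 mm high, front (-x end) 50.
- tray_urchin: Open white card tray with a mounted sea urchin (fixed, up to 28 mm high) at its +x end; one of 4 equal trays fixed in the wooden drawer, their places change. Outside 160 (x) x 105 (y) mm, walls 3 thick and 14 high, floor 3 thick; origin under its centre, 6 mm above the bench. Empty part: x -77 to +22 mm (middle x = -28, y = 0), 99 wide. Drawer sides 30 mm high, front (-x end) 50.
- tray_trilobite: Open white card tray with a mounted trilobite (fixed, up to 28 mm high) at its +x end; one of 4 equal trays fixed in the wooden drawer, their places change. Outside 160 (x) x 105 (y) mm, walls 3 thick and 14 high, floor 3 thick; origin under its centre, 6 mm above the bench. Empty part: x -77 to +22 mm (middle x = -28, y = 0), 99 wide. Drawer sides 30 mm high, front (-x end) 50.
- tray_turret: Open white card tray with a mounted turret shell (fixed, up to 28 mm high) at its +x end; one of 4 equal trays fixed in the wooden drawer, their places change. Outside 160 (x) x 105 (y) mm, walls 3 thick and 14 high, floor 3 thick; origin under its centre, 6 mm above the bench. Empty part: x -77 to +22 mm (middle x = -28, y = 0), 99 wide. Drawer sides 30 mm high, front (-x end) 50.
- quartz: Loose quartz crystal lying on its side: a pale six-sided prism with a point, 58 x 26 mm, 21 mm high. A mineral, to be left where it is. Origin under its centre.
- pyrite: Loose pyrite: brassy cubes on a grey rock base 44 x 36 mm, 26 mm high. A mineral, to be left where it is. Origin under its centre.

How it is judged:
At the end, for the whole second after the job is handed in: Each fossil rests on the floor (within 5 mm) of the empty part of its own kind's tray: origin x -68 to +6 mm, y within 45 mm in the tray's frame, tilt under 0.15 rad; trilobite and turret shell within 0.4 rad of the tray's length, either way round; all at rest (x of ammonite in the frame of tray_ammonite between -0.068 and 0.006 m and y of ammonite in the frame of tray_ammonite between -0.045 and 0.045 m and z of ammonite in the frame of tray_ammonite between -0.002 and 0.008 m and angle between each of ammonite, urchin, trilobite, turret's own z axis and vertical below 0.15 rad and linear speed of each of ammonite, urchin, trilobite, turret below 0.02 m/s and x of urchin in the frame of tray_urchin between -0.068 and 0.006 m and y of urchin in the frame of tray_urchin between -0.045 and 0.045 m and z of urchin in the frame of tray_urchin between -0.002 and 0.008 m and x of trilobite in the frame of tray_trilobite between -0.068 and 0.006 m and y of trilobite in the frame of tray_trilobite between -0.045 and 0.045 m and z of trilobite in the frame of tray_trilobite between -0.002 and 0.008 m and angle between the x axis of trilobite and the x axis of tray_trilobite, either way round below 0.4 rad and x of turret in the frame of tray_turret between -0.068 and 0.006 m and y of turret in the frame of tray_turret between -0.045 and 0.045 m and z of turret in the frame of tray_turret between -0.002 and 0.008 m and angle between the x axis of turret and the x axis of tray_turret, either way round below 0.4 rad); the robot touches nothing.
It fails at once if the quartz is pushed or carried more than 15 mm from where it lay (distance of quartz from where it was at the start of the episode above 0.015 m).
It fails at once if the pyrite is pushed or carried more than 15 mm from where it lay (distance of pyrite from where it was at the start of the episode above 0.015 m).
It fails at once if a fossil is dropped: it moves faster than 0.6 m/s (a fall of about 20 mm) with no finger on it ((linear speed of ammonite above 0.6 m/s and contact force between the fingers and ammonite below 0.05 N) or (linear speed of urchin above 0.6 m/s and contact force between the fingers and urchin below 0.05 N) or (linear speed of trilobite above 0.6 m/s and contact force between the fingers and trilobite below 0.05 N) or (linear speed of turret above 0.6 m/s and contact force between the fingers and turret below 0.05 N)).
It also fails if it takes over 102 s, if anything falls off the work surface, if the arm or the gripper's body presses on something with over 40 N, if the wrist force passes 120 N, or if a joint passes its speed limit or range.

## Working session

There is one attempt and no reset: what is moved stays moved. The work goes in short steps, Python scripts to look and compute and a tool call to move; the robot and the scene stay as the last step left them, time stands still between calls to the robot, and variables do not carry over. Pictures are saved under pics/ and viewed, about 12 in all and at most 16, crops included, and the job is handed in when it is done.

Besides the shell and the picture viewer there is one more tool, called as name(argument=value, ...) on one line, values as JSON. play_rows: Moves the arm, as the interface text tells. Its arguments: {"type":"object","properties":{"targets":{"type":"array","items":{"type":"number"}}},"required":["targets"]}

```bash
mkdir -p pics; python3 - <<'E'
from station import env
import cv2,numpy as np
s=env.sense();print({k:np.round(v,3) for k,v in s.items()})
for n in ("scene","side"):
    im,d=env.snapshot(n);np.savez(f"{n}.npz",im=im,d=d)
    c=env.get_calibration(n);print(n,np.round(c["K"],1).tolist(),np.round(c["pose"],3).tolist(),[k for k in c])
    cv2.imwrite(f"pics/{n}0.png",im[...,::-1])
c=env.get_calibration("wrist");print({k:np.round(v,4).tolist() if k!='x' else 0 for k,v in c.items()})
E
```

```text
{'time': np.float64(0.0), 'joints': array([ 1.046,  0.092,  1.232,  0.   ,  1.82 , -0.057]), 'qvel': array([-0.001, -0.   ,  0.001,  0.   ,  0.001,  0.001]), 'tau': array([-2.0000e-03, -4.5876e+01, -4.1800e+01, -0.0000e+00,  1.2000e-02,
       -0.0000e+00]), 'position': array([0.27 , 0.535, 0.23 ]), 'ee_rot': array([ 2.675,  1.646, -0.003]), 'contact_force': array([-0.122,  0.273,  0.288]), 'torque': array([ 0.012,  0.012, -0.003]), 'width': np.float64(1.0)}
scene [[361.9, 0.0, 251.2], [0.0, 361.9, 181.8], [0.0, 0.0, 1.0]] [[0.719, -0.482, 0.5, 0.913], [0.695, 0.487, -0.529, -0.395], [0.011, 0.728, 0.685, 0.502], [0.0, 0.0, 0.0, 1.0]] ['K', 'pose']
side [[429.3, 0.0, 249.1], [0.0, 429.3, 192.3], [0.0, 0.0, 1.0]] [[0.973, 0.176, -0.152, 0.399], [-0.233, 0.717, -0.657, -0.756], [-0.007, 0.675, 0.738, 0.857], [0.0, 0.0, 0.0, 1.0]] ['K', 'pose']
{'K': [[297.3186, 0.0, 255.4161], [0.0, 297.3186, 188.162], [0.0, 0.0, 1.0]], 'hand_eye': [[1.0, 0.0009, -0.0006, -0.0002], [0.0007, -0.9505, -0.3108, -0.0798], [-0.0008, 0.3108, -0.9505, -0.1433], [0.0, 0.0, 0.0, 1.0]]}
```

View pics/scene0.png

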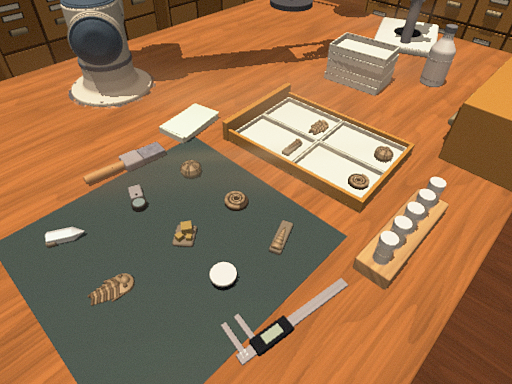

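View pics/side0.png

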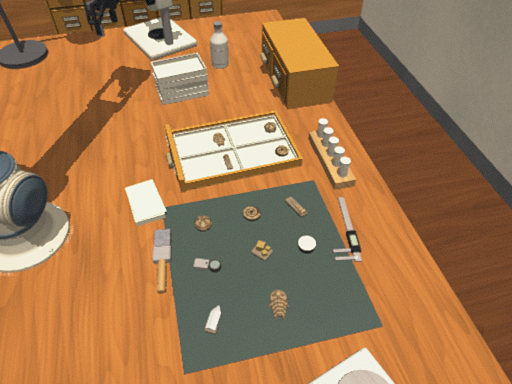

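The side view shows the loose urchin at (203,223), ammonite (251,213), turret (296,206), trilobite (279,302), pyrite (262,249) and quartz (213,319). The mounted pieces are the trilobite (219,139), turret (228,162), urchin (270,128) and ammonite (282,151). The drawer front is at the left, on the robot side.

```bash
cat > h.py <<'E'
import numpy as np,cv2
from station import env
def cloud(n):
    z=np.load(f"{n}.npz");im,d=z["im"],z["d"];c=env.get_calibration(n);K,P=c["K"],c["pose"]
    v,u=np.mgrid[:384,:512];p=np.stack([(u-K[0,2])/K[0,0]*d,-(v-K[1,2])/K[1,1]*d,-d],-1)
    return im,d,p@P[:3,:3].T+P[:3,3]
def rect(P,px):  # plan-view min area rectangle (mm,deg)
    (c,s,a)=cv2.minAreaRect((P*1000).astype(np.float32));
    return px,np.round(c,1).tolist(),np.round(s,1).tolist(),round(a,1)
E
python3 - <<'E'
from h import *
for n in("side","scene"):
    im,d,w=cloud(n);h=cv2.cvtColor(im,cv2.COLOR_RGB2HSV)
    # table plane offset check
    pad=(h[...,2]<75)&(abs(w[...,2])<.02)&(w[...,0]>.1)&(w[...,0]<.9)&(d>0)
    k,l,st,_=cv2.connectedComponentsWithStats(pad.astype(np.uint8));i=1+st[1:,4].argmax()
    print(n,"pad z",np.median(w[l==i][:,2]),rect(w[l==i][:,:2],st[i]))
    z0=np.median(w[l==i][:,2])
    hull=cv2.convexHull(np.argwhere(l==i)[:,::-1].astype(np.int32));m=np.zeros(d.shape,np.uint8);cv2.fillPoly(m,[hull],1)
    ob=((m>0)&(w[...,2]-z0>.004)&(d>0)).astype(np.uint8)
    k,l,st,ce=cv2.connectedComponentsWithStats(ob)
    for i in range(1,k):
        if st[i,4]>30:
            P=w[l==i];print(rect(P[:,:2],ce[i].round().tolist()),"ztop",round((np.percentile(P[:,2],99)-z0)*1e3,1),"hsv",np.median(h[l==i],0))
    wh=((h[...,1]<50)&(h[...,2]>150)&(w[...,2]<.03)&(w[...,2]>.002)&(d>0)).astype(np.uint8)
    k,l,st,ce=cv2.connectedComponentsWithStats(wh)
    for i in range(1,k):
        if st[i,4]>300:
            P=w[l==i];print("white",rect(P[:,:2],ce[i].round().tolist()),st[i,4],"z",np.percentile(P[:,2],[5,50,95]).round(4))
E
```

```text
side pad z 0.009964374337360304 (array([346, 231,  15,  22, 115], dtype=int32), [780.4, -215.4], [60.2, 22.1], 81.6)
white ([158.0, 38.0], [419.6, 894.5], [196.7, 267.0], 21.4) 1212 z [0.0201 0.0254 0.0286]
white ([230.0, 148.0], [570.8, 185.9], [324.8, 207.9], 3.3) 4361 z [0.0066 0.0097 0.0203]
white ([145.0, 201.0], [298.5, 38.5], [79.5, 145.9], 11.8) 1088 z [0.0144 0.017  0.0195]
white ([32.0, 254.0], [41.3, -58.7], [181.5, 73.0], 27.5) 951 z [0.0083 0.0125 0.0188]
white ([161.0, 245.0], [330.4, -121.4], [88.5, 39.8], 83.2) 465 z [0.0156 0.0185 0.0218]
scene pad z 0.01118161095297071 (array([250, 316,  44,  40, 567], dtype=int32), [785.6, -214.7], [61.1, 23.6], 79.8)
white ([405.0, 35.0], [423.6, 895.9], [194.4, 257.7], 20.3) 947 z [0.0225 0.0258 0.0274]
white ([92.0, 95.0], [20.7, -63.2], [192.3, 79.4], 12.3) 449 z [0.0103 0.013  0.0164]
white ([315.0, 136.0], [572.3, 183.7], [316.0, 201.2], 2.0) 3883 z [0.0084 0.0099 0.0208]
white ([189.0, 120.0], [305.8, 32.8], [80.0, 130.9], 9.5) 984 z [0.0165 0.018  0.0193]
white ([141.0, 153.0], [332.7, -121.3], [87.4, 39.9], 84.9) 445 z [0.0174 0.0193 0.0217]
white ([336.0, 169.0], [656.6, 128.6], [154.7, 104.8], 2.7) 1622 z [0.0082 0.0097 0.011 ]
white ([62.0, 233.0], [419.5, -335.4], [63.9, 23.9], 64.9) 325 z [0.0147 0.0194 0.0231]
white ([223.0, 273.0], [670.0, -200.2], [43.5, 40.4], 42.1) 518 z [0.017  0.0184 0.0197]
white ([316.0, 302.0], [799.7, -128.3], [113.2, 15.1], 79.9) 647 z [0.0039 0.0054 0.007 ]
white ([239.0, 346.0], [755.0, -253.1], [23.7, 60.5], 81.4) 390 z [0.0039 0.0054 0.0068]
```

```bash
python3 - <<'E'
from h import *
for n in("side","scene"):
    im,d,w=cloud(n)
    ob=((w[...,2]>.006)&(d>0)&(w[...,0]>.33)&(w[...,0]<.85)&(w[...,1]>-.5)&(w[...,1]<.06)).astype(np.uint8)
    k,l,st,ce=cv2.connectedComponentsWithStats(ob)
    for i in range(1,k):
        if st[i,4]>40:
            P=w[l==i];ev,V=np.linalg.eigh(np.cov(P[:,:2].T))
            print(n,*rect(P[:,:2],ce[i].round().tolist()),"ztop",round(np.percentile(P[:,2],99)*1e3,1),"pca",round(np.degrees(np.arctan2(V[1,1],V[0,1])),1))
    f=[(300,55),(420,55)]
E
```

```text
side [338.0, 167.0] [824.2, 8.4] [50.6, 102.7] 0.6 ztop 84.5 pca 94.2
side [201.0, 182.0] [472.7, 58.0] [151.8, 12.7] 4.1 ztop 51.3 pca -176.7
side [160.0, 206.0] [340.4, 14.1] [20.7, 90.9] 0.5 ztop 20.1 pca 94.3
side [296.0, 206.0] [680.7, -77.7] [24.1, 68.7] 19.5 ztop 21.0 pca 109.8
side [252.0, 213.0] [564.3, -72.5] [42.7, 40.8] 13.0 ztop 15.6 pca 139.1
side [203.0, 223.0] [436.7, -79.2] [41.6, 37.0] 5.5 ztop 30.2 pca 172.6
side [166.0, 245.0] [339.0, -133.9] [115.6, 24.2] 86.4 ztop 22.7 pca 86.4
side [353.0, 241.0] [782.4, -213.6] [65.4, 25.0] 81.3 ztop 14.3 pca 80.4
side [307.0, 244.0] [668.5, -200.2] [42.3, 38.1] 71.3 ztop 21.6 pca 62.6
side [262.0, 250.0] [559.2, -191.7] [33.6, 43.2] 41.2 ztop 28.5 pca 144.6
side [207.0, 264.0] [426.4, -199.0] [27.2, 62.4] 70.4 ztop 16.9 pca 158.7
side [279.0, 302.0] [562.4, -331.0] [62.5, 34.4] 86.4 ztop 17.2 pca 79.3
side [213.0, 321.0] [417.3, -335.0] [58.8, 26.2] 63.4 ztop 24.4 pca 61.9
side [357.0, 357.0] [655.5, -489.0] [82.3, 21.7] 0.1 ztop 47.5 pca -172.9
scene [191.0, 130.0] [342.5, 15.5] [25.0, 89.0] 0.2 ztop 20.1 pca 94.2
scene [239
[... 176 characters left out ...]
42.6, 37.3] 40.3 ztop 29.9 pca 56.6
scene [137.0, 197.0] [429.6, -197.9] [27.3, 63.3] 70.6 ztop 16.5 pca 158.1
scene [236.0, 200.0] [568.0, -71.3] [45.1, 42.1] 36.9 ztop 14.6 pca 129.2
scene [385.0, 247.0] [826.2, 9.1] [47.6, 101.8] 0.0 ztop 83.5 pca 87.2
scene [185.0, 234.0] [563.5, -189.6] [35.4, 43.6] 38.8 ztop 28.2 pca 114.9
scene [281.0, 237.0] [683.9, -76.3] [22.3, 70.9] 21.7 ztop 20.7 pca 111.8
scene [62.0, 235.0] [421.1, -332.8] [61.7, 24.8] 65.8 ztop 23.5 pca 66.2
scene [223.0, 275.0] [671.5, -199.4] [40.4, 41.1] 42.1 ztop 20.3 pca 141.2
scene [112.0, 287.0] [564.0, -330.0] [66.0, 36.6] 78.1 ztop 16.3 pca 77.9
scene [271.0, 334.0] [784.3, -211.4] [73.8, 27.3] 79.7 ztop 13.8 pca 79.9
```

```bash
cat >> h.py <<'E'
def go(*tg):  # targets (x,y,z mm, psi deg) -> row from present pose
    s=env.sense();R=cv2.Rodrigues(np.array(s["ee_rot"]))[0]
    print("t",round(float(s["time"]),2),"pos",np.round(np.array(s["position"])*1e3,1),"psi",round(np.degrees(np.arctan2(R[1,0],R[0,0])),1),"w",round(float(s["width"]),3))
    for x,y,z,p in tg:
        a=np.radians(p);Rt=np.array([[np.cos(a),np.sin(a),0],[np.sin(a),-np.cos(a),0],[0,0,-1]])
        t=R.T@(np.array([x,y,z])/1e3-s["position"])*100
        print(np.round(t,2),np.round(cv2.Rodrigues(R.T@Rt)[0].ravel(),3))
E
python3 -c "
from h import *
go((420,230,200,92.7),(566,-72,150,92.7))"
```

```text
t 0.1 pos [270.4 535.3 230.3] psi 63.2 w 0.998
[-20.5   27.12   3.06] [-0.001  0.002 -0.515]
[-40.86  53.77   8.1 ] [-0.001  0.002 -0.515]
```

play_rows(targets=[-40.86, 53.77, 8.1, 0, 0, -0.515, -1, -40.86, 53.77, 8.1, 0, 0, -0.515, -1, -40.86, 53.77, 8.1, 0, 0, -0.515, -1, -40.86, 53.77, 8.1, 0, 0, -0.515, -1, -40.86, 53.77, 8.1, 0, 0, -0.515, -1, -40.86, 53.77, 8.1, 0, 0, -0.515, -1, -40.86, 53.77, 8.1, 0, 0, -0.515, -1, -40.86, 53.77, 8.1, 0, 0, -0.515, -1, -40.86, 53.77, 8.1, 0, 0, -0.515, -1, -40.86, 53.77, 8.1, 0, 0, -0.515, -1])

```text
time: 1.1
position: [0.4858, 0.0923, 0.1719]
ee_rot: [-2.168, -2.273, 0.0]
contact_force: [-0.4, 0.7, 0.5]
width: 0.999
```

```bash
python3 -c "
from h import *
go((566,-72,150,92.7))"
```

```text
t 1.1 pos [485.8  92.3 171.9] psi 92.7 w 0.999
[-16.79   7.23   2.19] [-0. -0.  0.]
```

play_rows(targets=[-16.8, 7.2, 2.2, 0, 0, 0, -1, -16.8, 7.2, 2.2, 0, 0, 0, -1, -16.8, 7.2, 2.2, 0, 0, 0, -1, -16.8, 7.2, 2.2, 0, 0, 0, -1, -16.8, 7.2, 2.2, 0, 0, 0, -1, -16.8, 7.2, 2.2, 0, 0, 0, -1, -16.8, 7.2, 2.2, 0, 0, 0, -1])

```text
time: 1.8
position: [0.5651, -0.0692, 0.1504]
ee_rot: [-2.167, -2.274, -0.0]
contact_force: [0.5, -0.4, -0.2]
width: 1.0
```

```bash
cat >> h.py <<'E'
def wr(name=None):  # wrist cloud in world
    s=env.sense();im,d=env.snapshot("wrist");c=env.get_calibration("wrist");K,H=c["K"],c["hand_eye"]
    v,u=np.mgrid[:384,:512];x=(u-K[0,2])/K[0,0];y=(v-K[1,2])/K[1,1];th=np.hypot(x,y);t=np.tan(np.minimum(th,1.5))/np.maximum(th,1e-9)
    p=np.stack([x*t*d,-y*t*d,-d],-1);p=p@H[:3,:3].T+H[:3,3]
    R=cv2.Rodrigues(np.array(s["ee_rot"]))[0]
    if name: cv2.imwrite(f"pics/{name}.png",im[...,::-1])
    return im,d,p@R.T+s["position"]
def blobs(d,w,box,z0=.006,z1=.04):
    ob=((w[...,2]>z0)&(w[...,2]<z1)&(d>0)&(w[...,0]>box[0])&(w[...,0]<box[1])&(w[...,1]>box[2])&(w[...,1]<box[3])).astype(np.uint8)
    k,l,st,ce=cv2.connectedComponentsWithStats(ob)
    for i in range(1,k):
        if st[i,4]>100:
            P=w[l==i];ev,V=np.linalg.eigh(np.cov(P[:,:2].T))
            print(*rect(P[:,:2],ce[i].round().tolist()),"z",(np.percentile(P[:,2],[5,99])*1e3).round(1),"pca",round(np.degrees(np.arctan2(V[1,1],V[0,1])),1))
E
python3 -c "
from h import *
im,d,w=wr('w1')
blobs(d,w,(.4,.75,-.25,.02))
m=(d>0)&(abs(w[...,0]-.6)<.03)&(abs(w[...,1]+.12)<.03);print('pad z',np.median(w[m][:,2]))
go((566,-72,150,92.7))"
```

```text
[138.0, 24.0] [413.8, -191.2] [24.3, 33.8] 66.3 z [ 9.4 16.7] pca 146.3
[255.0, 43.0] [436.5, -76.1] [42.5, 43.5] 42.6 z [13.5 29.8] pca 105.4
[126.0, 53.0] [443.2, -203.5] [28.1, 27.8] 82.4 z [ 8.9 15.4] pca 73.0
[141.0, 165.0] [558.8, -188.8] [36.1, 43.5] 40.1 z [ 7.9 27.9] pca 126.3
[255.0, 174.0] [563.4, -70.1] [44.9, 45.1] 6.6 z [ 8.6 14.7] pca 176.9
[134.0, 252.0] [660.8, -205.6] [22.6, 41.9] 43.4 z [ 8.2 20.3] pca 134.2
[246.0, 272.0] [679.7, -75.1] [22.2, 70.2] 21.0 z [ 7.8 21. ] pca 108.5
pad z 0.002349609022559096
t 1.85 pos [565.2 -68.9 150.7] psi 92.8 w 1.0
[-0.31  0.07  0.07] [ 0.    -0.     0.002]
```

View pics/w1.png

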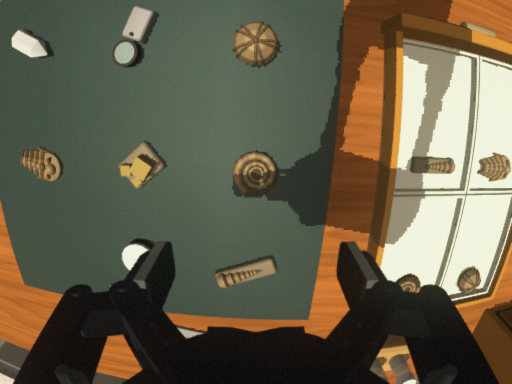

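The wrist view shows the ammonite at (255,174), within 3 mm of the two fixed views. I'll descend and grip it.

play_rows(targets=[-0.2, -0.1, 5, 0, 0, 0, -1, -0.2, -0.1, 9, 0, 0, 0, -1, -0.2, -0.1, 12, 0, 0, 0, -1, -0.2, -0.1, 14, 0, 0, 0, -1, -0.2, -0.1, 15.0, 0, 0, 0, -1, -0.2, -0.1, 15.0, 0, 0, 0, -1, -0.2, -0.1, 15.0, 0, 0, 0, 0, -0.2, -0.1, 15.0, 0, 0, 0, 1, -0.2, -0.1, 15.0, 0, 0, 0, 1, -0.2, -0.1, 15.0, 0, 0, 0, 1])

```text
time: 2.85
position: [0.5659, -0.0724, 0.0029]
ee_rot: [2.166, 2.271, 0.004]
contact_force: [-1.7, -1.2, 6.1]
width: 0.515
```

play_rows(targets=[0, 0, 0, 0, 0, 0, 1, 0, 0, 0, 0, 0, 0, 1, 0, 0, 0, 0, 0, 0, 1])

```text
time: 3.15
position: [0.5659, -0.0724, 0.0029]
ee_rot: [2.166, 2.271, 0.004]
contact_force: [-0.8, 0.3, 5.5]
width: 0.52
```

play_rows(targets=[0, 0, -2, 0, 0, 0, 1, 0, 0, -6, 0, 0, 0, 1, 0, 0, -10, 0, 0, 0, 1, 0, 0, -12, 0, 0, 0, 1, 0, 0, -12, 0, 0, 0, 1])

```text
time: 3.65
position: [0.5666, -0.0727, 0.1257]
ee_rot: [2.164, 2.268, 0.007]
contact_force: [0.0, -0.3, 0.0]
width: 0.513
```

```bash
python3 -c "
from h import *
im,d,w=wr()
np.savez('wd.npz',im=im,d=d,w=w)
go((626,135,120,92.7),(626,135,15,92.7))
# white tray floor
h=cv2.cvtColor(im,cv2.COLOR_RGB2HSV)
m=((h[...,1]<50)&(h[...,2]>150)&(d>0)&(w[...,2]<.03)&(w[...,1]>.05)&(w[...,2]>.002)&(w[...,0]<.76)).astype(np.uint8)
k,l,st,ce=cv2.connectedComponentsWithStats(m)
for i in range(1,k):
  if st[i,4]>300: print(rect(w[l==i][:,:2],ce[i].round()),np.median(w[l==i][:,2]))
"
```

```text
t 3.7 pos [565.6 -72.4 122.7] psi 92.7 w 0.516
[20.43  7.01  0.28] [ 0.004  0.001 -0.   ]
[20.44  6.97 10.78] [ 0.004  0.001 -0.   ]
(array([496., 131.]), [489.4, 176.4], [138.1, 166.3], 89.8) 0.010353097249300287
(array([426.,  99.]), [487.4, 89.2], [119.7, 24.0], 1.3) 0.009708140090534542
(array([465., 126.]), [491.0, 138.6], [154.9, 68.1], 2.5) 0.009743842583522046
(array([457., 249.]), [651.4, 188.4], [162.0, 202.3], 3.0) 0.01003217517833365
```

play_rows(targets=[20.4, 7.0, 0, 0, 0, 0, 1, 20.4, 7.0, 0, 0, 0, 0, 1, 20.4, 7.0, 0, 0, 0, 0, 1, 20.4, 7.0, 0, 0, 0, 0, 1, 20.4, 7.0, 0, 0, 0, 0, 1, 20.4, 7.0, 0, 0, 0, 0, 1, 20.4, 7.0, 0, 0, 0, 0, 1])

```text
time: 4.4
position: [0.6241, 0.1341, 0.1187]
ee_rot: [-2.168, -2.273, 0.004]
contact_force: [-0.1, 0.0, -0.5]
width: 0.518
```

```bash
python3 -c "
from h import *
im,d,w=wr('w2')
blobs(d,w,(.4,.75,.06,.3),.016,.2)
go((626,135,12,92.7))"
```

```text
[278.0, 233.0] [591.5, 180.3] [296.6, 233.8] 3.1 z [ 19.3 199.4] pca 102.8
[248.0, 90.0] [540.7, 123.9] [17.7, 55.7] 3.3 z [17.1 25.8] pca 93.1
[372.0, 94.0] [535.6, 228.4] [30.0, 57.9] 4.7 z [16.3 23.9] pca 92.5
t 4.45 pos [624.2 133.5 119.2] psi 92.6 w 0.515
[ 0.16  0.2  10.72] [-0.002  0.001 -0.001]
```

View pics/w2.png

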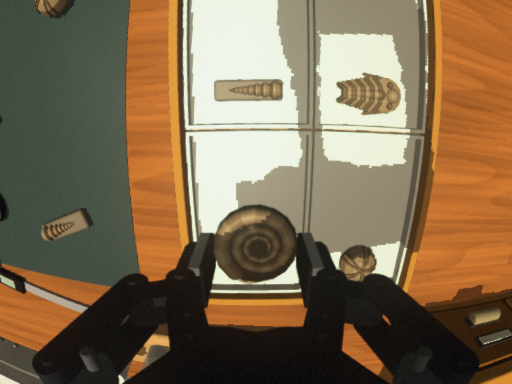

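play_rows(targets=[0.2, 0.2, 4, 0, 0, 0, 1, 0.2, 0.2, 7, 0, 0, 0, 1, 0.2, 0.2, 9, 0, 0, 0, 1, 0.2, 0.2, 10.2, 0, 0, 0, 1, 0.2, 0.2, 10.5, 0, 0, 0, 1, 0.2, 0.2, 10.7, 0, 0, 0, 1, 0.2, 0.2, 10.7, 0, 0, 0, 1, 0.2, 0.2, 10.7, 0, 0, 0, 1])

```text
time: 5.25
position: [0.6275, 0.137, 0.0151]
ee_rot: [2.168, 2.272, 0.003]
contact_force: [-0.5, 0.5, 0.2]
width: 0.517
```

play_rows(targets=[0, 0, 0.2, 0, 0, 0, 1, 0, 0, 0.3, 0, 0, 0, 1, 0, 0, 0.3, 0, 0, 0, 1, 0, 0, 0.3, 0, 0, 0, 1])

```text
time: 5.65
position: [0.6273, 0.1372, 0.0119]
ee_rot: [2.167, 2.273, 0.002]
contact_force: [-1.1, -0.6, 5.8]
width: 0.515
```

play_rows(targets=[0, 0, 0, 0, 0, 0, -0.1, 0, 0, 0, 0, 0, 0, -0.35, 0, 0, 0, 0, 0, 0, -0.35, 0, 0, 0, 0, 0, 0, -0.35, 0, 0, -3, 0, 0, 0, -0.35, 0, 0, -7, 0, 0, 0, -0.35, 0, 0, -11, 0, 0, 0, -0.35, 0, 0, -13, 0, 0, 0, -1, 0, 0, -13, 0, 0, 0, -1])

```text
time: 6.55
position: [0.6286, 0.1373, 0.1456]
ee_rot: [2.165, 2.27, 0.01]
contact_force: [-0.0, 0.3, 0.7]
width: 0.977
```

```bash
python3 -c "
from h import *
go((437.5,-78,130,92.7),(437.5,-78,4,92.7))
im,d=env.snapshot('scene');cv2.imwrite('pics/s1.png',cv2.resize(im[80:220,190:430],None,fx=3,fy=3)[...,::-1])
np.savez('scene.npz',im=im,d=d);im,d,w=cloud('scene');blobs(d,w,(.46,.72,.09,.27),.013,.04)
"
```

```text
t 6.55 pos [628.6 137.3 145.6] psi 92.7 w 0.977
[-20.61 -20.11   1.38] [ 0.008 -0.001  0.   ]
[-20.62 -20.21  13.98] [ 0.008 -0.001  0.   ]
[325.0, 145.0] [589.8, 179.9] [165.2, 209.7] 55.3 z [13.7 22.3] pca -176.5
[319.0, 126.0] [538.5, 227.0] [35.1, 56.9] 11.4 z [13.8 23.7] pca 90.2
[292.0, 146.0] [544.1, 122.6] [17.8, 55.0] 3.5 z [14.  25.4] pca 89.7
[383.0, 153.0] [699.9, 237.3] [37.7, 34.5] 7.9 z [16.4 36. ] pca -163.0
[327.0, 161.0] [628.8, 135.1] [43.7, 43.2] 8.0 z [14.8 23.4] pca 120.0
[357.0, 180.0] [702.9, 131.1] [33.7, 38.1] 0.7 z [14.3 22.3] pca 93.6
```

View pics/s1.png

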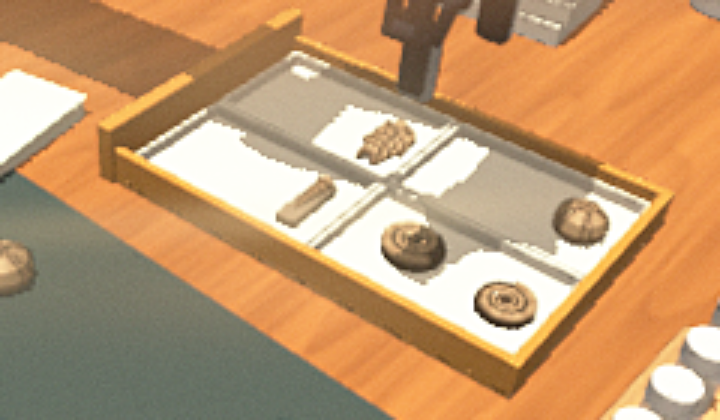

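play_rows(targets=[-20.6, -20.1, 1.4, 0.008, 0, 0, -1, -20.6, -20.1, 1.4, 0.008, 0, 0, -1, -20.6, -20.1, 1.4, 0.008, 0, 0, -1, -20.6, -20.1, 1.4, 0.008, 0, 0, -1, -20.6, -20.1, 1.4, 0.008, 0, 0, -1, -20.6, -20.1, 1.4, 0.008, 0, 0, -1, -20.6, -20.1, 1.4, 0.008, 0, 0, -1, -20.6, -20.1, 1.4, 0.008, 0, 0, -1, -20.6, -20.1, 1.4, 0.008, 0, 0, -1])

```text
time: 7.5
position: [0.4356, -0.0776, 0.1253]
ee_rot: [-2.163, -2.268, 0.01]
contact_force: [-0.0, 1.1, -0.3]
width: 1.002
```

```bash
python3 -c "
from h import *
im,d,w=wr()
blobs(d,w,(.37,.52,-.15,0))
go((437.5,-78,4,92.7))"
```

```text
[258.0, 185.0] [434.7, -75.0] [42.7, 40.4] 87.8 z [13.3 29.7] pca 94.5
t 7.55 pos [435.9 -77.5 125.5] psi 92.8 w 1.005
[-0.07  0.27 12.15] [-0.009 -0.001  0.001]
```

play_rows(targets=[0.1, 0, 5, 0, 0, 0, -1, 0.1, 0, 8, 0, 0, 0, -1, 0.1, 0, 10.5, 0, 0, 0, -1, 0.1, 0, 12, 0, 0, 0, -1, 0.1, 0, 12, 0, 0, 0, -1, 0.1, 0, 12, 0, 0, 0, 0, 0.1, 0, 12, 0, 0, 0, 1, 0.1, 0, 12, 0, 0, 0, 1, 0.1, 0, 12, 0, 0, 0, 1, 0.1, 0, 12, 0, 0, 0, 1])

```text
time: 8.55
position: [0.4359, -0.0775, 0.0083]
ee_rot: [-2.166, -2.271, 0.006]
contact_force: [0.3, 0.4, 5.7]
width: 0.459
```

play_rows(targets=[0, 0, 0, 0, 0, 0, 1, 0, 0, 0, 0, 0, 0, 1, 0, 0, 0, 0, 0, 0, 1])

```text
time: 8.85
position: [0.4359, -0.0775, 0.0083]
ee_rot: [-2.167, -2.271, 0.006]
contact_force: [-1.1, 0.8, 5.3]
width: 0.463
```

play_rows(targets=[0, 0, -1, 0, 0, 0, 1, 0, 0, -4, 0, 0, 0, 1, 0, 0, -8, 0, 0, 0, 1, 0, 0, -11.5, 0, 0, 0, 1, 0, 0, -11.5, 0, 0, 0, 1])

```text
time: 9.35
position: [0.4381, -0.078, 0.1281]
ee_rot: [2.166, 2.271, -0.001]
contact_force: [0.2, -0.4, 0.2]
width: 0.456
```

```bash
python3 -c "
from h import *
im,d,w=wr('w3')
go((621,240,120,92.7))"
```

```text
t 9.4 pos [437.  -77.7 125. ] psi 92.7 w 0.457
[30.87 19.87  0.41] [-0.002  0.002 -0.   ]
```

View pics/w3.png

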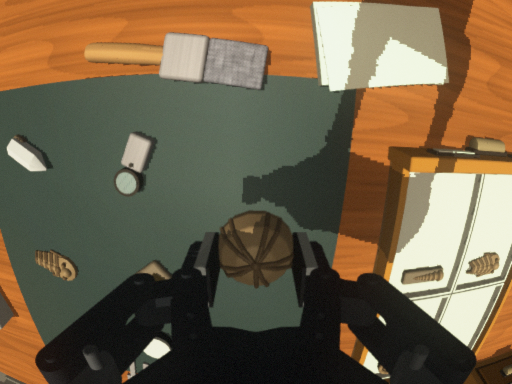

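The urchin is held level and centred at (256,248). Next I'll carry it over its tray.

play_rows(targets=[30.9, 19.9, 0.2, 0, 0, 0, 1, 30.9, 19.9, 0.2, 0, 0, 0, 1, 30.9, 19.9, 0.2, 0, 0, 0, 1, 30.9, 19.9, 0.2, 0, 0, 0, 1, 30.9, 19.9, 0.2, 0, 0, 0, 1, 30.9, 19.9, 0.2, 0, 0, 0, 1, 30.9, 19.9, 0.2, 0, 0, 0, 1, 30.9, 19.9, 0.2, 0, 0, 0, 1, 30.9, 19.9, 0.2, 0, 0, 0, 1, 30.9, 19.9, 0.2, 0, 0, 0, 1])

```text
time: 10.4
position: [0.6189, 0.2402, 0.1162]
ee_rot: [-2.164, -2.269, 0.014]
contact_force: [0.5, -1.3, -0.8]
width: 0.459
```

```bash
python3 -c "
from h import *
go((621,240,18,92.7))"
```

```text
t 10.4 pos [618.9 240.2 116.2] psi 92.7 w 0.459
[-0.02  0.31  9.81] [-0.011  0.001  0.   ]
```

play_rows(targets=[0, 0.2, 4, -0.01, 0, 0, 1, 0, 0.2, 7, -0.01, 0, 0, 1, 0, 0.2, 8.7, -0.01, 0, 0, 1, 0, 0.2, 9.4, -0.01, 0, 0, 1, 0, 0.2, 9.6, -0.01, 0, 0, 1, 0, 0.2, 9.7, -0.01, 0, 0, 1, 0, 0.2, 9.7, -0.01, 0, 0, 1])

```text
time: 11.1
position: [0.6219, 0.2411, 0.0228]
ee_rot: [2.167, 2.271, 0.006]
contact_force: [0.2, -0.5, -0.2]
width: 0.458
```

play_rows(targets=[0, 0, 0.1, 0, 0, 0, 1, 0, 0, 0.15, 0, 0, 0, 1, 0, 0, 0.15, 0, 0, 0, 1])

```text
time: 11.4
position: [0.6211, 0.241, 0.0197]
ee_rot: [2.167, 2.272, 0.003]
contact_force: [-0.7, 0.3, -0.7]
width: 0.455
```

play_rows(targets=[0, 0, 0.1, 0, 0, 0, 1, 0, 0, 0.2, 0, 0, 0, 1, 0, 0, 0.2, 0, 0, 0, 1, 0, 0, 0.2, 0, 0, 0, 1])

```text
time: 11.8
position: [0.621, 0.2409, 0.0175]
ee_rot: [2.167, 2.272, 0.003]
contact_force: [0.3, 0.2, 0.8]
width: 0.457
```

play_rows(targets=[0, 0, 0.1, 0, 0, 0, 1, 0, 0, 0.2, 0, 0, 0, 1, 0, 0, 0.2, 0, 0, 0, 1, 0, 0, 0.2, 0, 0, 0, 1])

```text
time: 12.2
position: [0.6211, 0.2409, 0.0173]
ee_rot: [2.167, 2.272, 0.004]
contact_force: [-4.5, -0.7, 8.2]
width: 0.462
```

play_rows(targets=[0, 0, 0, 0, 0, 0, 0, 0, 0, -0.1, 0, 0, 0, -0.3, 0, 0, -0.1, 0, 0, 0, -0.3, 0, 0, -0.1, 0, 0, 0, -0.3, 0, 0, -3, 0, 0, 0, -0.3, 0, 0, -7, 0, 0, 0, -0.3, 0, 0, -11, 0, 0, 0, -0.3, 0, 0, -12, 0, 0, 0, -1, 0, 0, -12, 0, 0, 0, -1])

```text
time: 13.1
position: [0.6219, 0.2412, 0.1384]
ee_rot: [2.166, 2.27, 0.01]
contact_force: [-0.2, 0.9, -0.7]
width: 0.959
```

```bash
python3 -c "
from h import *
go((681,-76,130,19.5))
im,d=env.snapshot('scene')
np.savez('scene.npz',im=im,d=d);im,d,w=cloud('scene');blobs(d,w,(.56,.72,.09,.27),.013,.04)
"
```

```text
t 13.1 pos [621.9 241.2 138.4] psi 92.7 w 0.959
[-31.97   4.4    0.83] [ 0.005 -0.006  1.278]
[334.0, 149.0] [606.3, 201.6] [175.5, 156.6] 33.8 z [14.  22.7] pca -173.7
[354.0, 137.0] [626.7, 237.2] [42.2, 34.0] 32.8 z [16.3 38.5] pca -156.1
[383.0, 153.0] [699.6, 237.6] [33.5, 37.4] 82.0 z [16.2 35.4] pca -162.8
[327.0, 161.0] [629.2, 136.2] [43.7, 43.0] 66.3 z [14.6 23.8] pca 129.0
[357.0, 180.0] [702.8, 131.8] [41.2, 34.2] 89.3 z [14.6 22.1] pca 94.9
```

play_rows(targets=[-32, 4.4, 0.6, 0, 0, 1.278, -1, -32, 4.4, 0.6, 0, 0, 1.278, -1, -32, 4.4, 0.6, 0, 0, 1.278, -1, -32, 4.4, 0.6, 0, 0, 1.278, -1, -32, 4.4, 0.6, 0, 0, 1.278, -1, -32, 4.4, 0.6, 0, 0, 1.278, -1, -32, 4.4, 0.6, 0, 0, 1.278, -1, -32, 4.4, 0.6, 0, 0, 1.278, -1, -32, 4.4, 0.6, 0, 0, 1.278, -1, -32, 4.4, 0.6, 0, 0, 1.278, -1])

```text
time: 14.15
position: [0.6786, -0.077, 0.1258]
ee_rot: [-3.095, -0.529, 0.004]
contact_force: [-0.5, 0.4, -0.6]
width: 1.0
```

play_rows(targets=[0, 0, 0, 0, 0, 0, -1, 0, 0, 0, 0, 0, 0, -1])

```text
time: 14.35
position: [0.6794, -0.0764, 0.1281]
ee_rot: [-3.095, -0.535, -0.0]
contact_force: [0.3, -0.1, 0.4]
width: 0.999
```

```bash
python3 -c "
from h import *
im,d,w=wr('w4')
blobs(d,w,(.6,.76,-.14,0))
go((680,-76,3,19.5))"
```

```text
[257.0, 180.0] [680.5, -74.9] [22.1, 69.5] 21.4 z [ 9.7 20.9] pca 111.4
t 14.4 pos [679.5 -76.3 128.6] psi 19.6 w 1.004
[ 0.05 -0.02 12.56] [ 0.    -0.001  0.001]
```

View pics/w4.png

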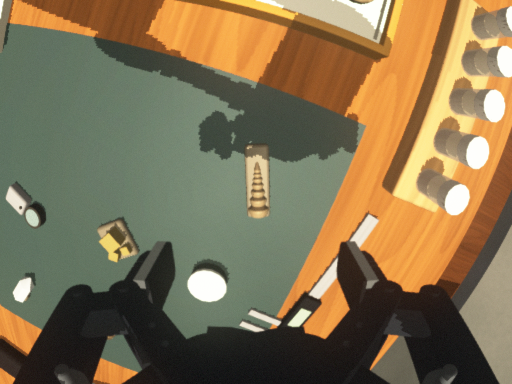

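play_rows(targets=[0.1, -0.1, 5, 0, 0, -0.03, -1, 0.1, -0.1, 8, 0, 0, -0.03, -1, 0.1, -0.1, 10.5, 0, 0, -0.03, -1, 0.1, -0.1, 12, 0, 0, -0.03, -1, 0.1, -0.1, 12.4, 0, 0, -0.03, -1, 0.1, -0.1, 12.4, 0, 0, -0.03, 0, 0.1, -0.1, 12.4, 0, 0, -0.03, 1, 0.1, -0.1, 12.4, 0, 0, -0.03, 1, 0.1, -0.1, 12.4, 0, 0, -0.03, 1, 0.1, -0.1, 12.4, 0, 0, -0.03, 1])

```text
time: 15.4
position: [0.6815, -0.0756, 0.0072]
ee_rot: [3.087, 0.578, 0.007]
contact_force: [0.7, 0.0, -0.7]
width: 0.226
```

play_rows(targets=[0, 0, 0, 0, 0, 0, 1, 0, 0, 0, 0, 0, 0, 1, 0, 0, 0, 0, 0, 0, 1, 0, 0, 0, 0, 0, 0, 1])

```text
time: 15.8
position: [0.6815, -0.0756, 0.0071]
ee_rot: [3.087, 0.578, 0.007]
contact_force: [0.1, 0.5, 6.4]
width: 0.226
```

play_rows(targets=[0, 0, 0, 0, 0, 0, 0.1, 0, 0, 0, 0, 0, 0, 0.1, 0, 0, 0.2, 0, 0, 0, 0.1, 0, 0, 0.4, 0, 0, 0, 0.1, 0, 0, 0.4, 0, 0, 0, 0.1, 0, 0, 0.4, 0, 0, 0, 1, 0, 0, 0.4, 0, 0, 0, 1, 0, 0, 0.4, 0, 0, 0, 1, 0, 0, 0.4, 0, 0, 0, 1, 0, 0, 0.4, 0, 0, 0, 1])

```text
time: 16.8
position: [0.6807, -0.0754, 0.0014]
ee_rot: [3.088, 0.578, 0.003]
contact_force: [0.2, 0.4, 0.8]
width: 0.237
```

play_rows(targets=[0, 0, -1, 0, 0, 0, 1, 0, 0, -4, 0, 0, 0, 1, 0, 0, -8, 0, 0, 0, 1, 0, 0, -12, 0, 0, 0, 1, 0, 0, -12, 0, 0, 0, 1])

```text
time: 17.3
position: [0.6835, -0.0759, 0.1313]
ee_rot: [3.083, 0.577, 0.023]
contact_force: [0.5, -0.4, 1.3]
width: 0.236
```

```bash
python3 -c "
from h import *
im,d,w=wr('w5')
go((466,127.5,120,92.7),(466,127.5,15,92.7))"
```

```text
t 17.35 pos [682.5 -75.8 127.5] psi 21.2 w 0.232
[-12.84 -26.79   0.48] [ 0.011 -0.005 -1.248]
[-12.94 -26.84  10.98] [ 0.011 -0.005 -1.248]
```

View pics/w5.png

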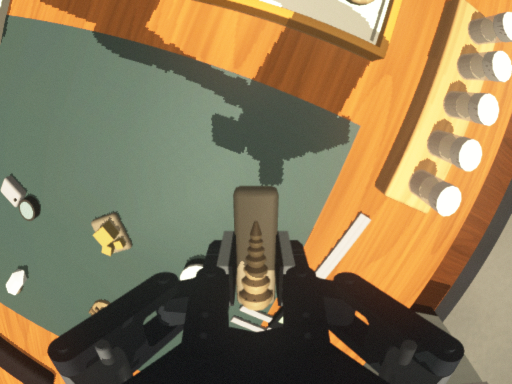

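The turret is held centred and level at (256,245). I'll carry it to its tray while turning it.

play_rows(targets=[-12.8, -26.8, 0.3, 0, 0, -1.248, 1, -12.8, -26.8, 0.3, 0, 0, -1.248, 1, -12.8, -26.8, 0.3, 0, 0, -1.248, 1, -12.8, -26.8, 0.3, 0, 0, -1.248, 1, -12.8, -26.8, 0.3, 0, 0, -1.248, 1, -12.8, -26.8, 0.3, 0, 0, -1.248, 1, -12.8, -26.8, 0.3, 0, 0, -1.248, 1, -12.8, -26.8, 0.3, 0, 0, -1.248, 1, -12.8, -26.8, 0.3, 0, 0, -1.248, 1, -12.8, -26.8, 0.3, 0, 0, -1.248, 1])

```text
time: 18.35
position: [0.4634, 0.1282, 0.1169]
ee_rot: [2.167, 2.274, -0.0]
contact_force: [0.0, 0.8, -0.7]
width: 0.231
```

play_rows(targets=[0, 0, 0, 0, 0, 0, 1, 0, 0, 0, 0, 0, 0, 1])

```text
time: 18.55
position: [0.464, 0.128, 0.1175]
ee_rot: [2.169, 2.271, 0.001]
contact_force: [0.1, 0.2, -0.7]
width: 0.231
```

```bash
python3 -c "
from h import *
go((466,127.5,14,92.7))"
```

```text
t 18.55 pos [464.  128.  117.5] psi 92.6 w 0.231
[-0.05  0.19 10.35] [ 0.001  0.    -0.001]
```

play_rows(targets=[0, 0.2, 4, 0, 0, 0, 1, 0, 0.2, 7, 0, 0, 0, 1, 0, 0.2, 9, 0, 0, 0, 1, 0, 0.2, 10, 0, 0, 0, 1, 0, 0.2, 10.2, 0, 0, 0, 1, 0, 0.2, 10.2, 0, 0, 0, 1, 0, 0.2, 10.2, 0, 0, 0, 1])

```text
time: 19.25
position: [0.4674, 0.1284, 0.0176]
ee_rot: [2.167, 2.271, 0.006]
contact_force: [-0.0, -0.2, -0.2]
width: 0.24
```

play_rows(targets=[0, 0, 0.1, 0, 0, 0, 1, 0, 0, 0.2, 0, 0, 0, 1, 0, 0, 0.3, 0, 0, 0, 1, 0, 0, 0.3, 0, 0, 0, 1])

```text
time: 19.65
position: [0.4663, 0.1282, 0.013]
ee_rot: [2.168, 2.272, 0.002]
contact_force: [-0.5, -0.1, -0.1]
width: 0.235
```

play_rows(targets=[0, 0, 0.1, 0, 0, 0, 1, 0, 0, 0.2, 0, 0, 0, 1, 0, 0, 0.3, 0, 0, 0, 1, 0, 0, 0.3, 0, 0, 0, 1])

```text
time: 20.05
position: [0.4664, 0.1282, 0.0104]
ee_rot: [2.167, 2.272, 0.002]
contact_force: [-1.5, -0.8, 3.4]
width: 0.233
```

play_rows(targets=[0, 0, 0, 0, 0, 0, 0.4, 0, 0, -0.1, 0, 0, 0, 0.1, 0, 0, -0.1, 0, 0, 0, 0.1, 0, 0, -0.1, 0, 0, 0, 0.1, 0, 0, -3, 0, 0, 0, 0.1, 0, 0, -7, 0, 0, 0, 0.1, 0, 0, -11, 0, 0, 0, 0.1, 0, 0, -12, 0, 0, 0, -1, 0, 0, -12, 0, 0, 0, -1])

```text
time: 20.95
position: [0.4674, 0.1285, 0.1325]
ee_rot: [2.166, 2.27, 0.008]
contact_force: [0.8, -0.2, 0.2]
width: 0.773
```

```bash
python3 -c "
from h import *
go((562.5,-331,130,-11))
im,d=env.snapshot('side')
np.savez('side.npz',im=im,d=d);im,d,w=cloud('side');blobs(d,w,(.4,.72,.09,.27),.014,.04)
"
```

```text
t 20.95 pos [467.4 128.5 132.5] psi 92.7 w 0.773
[-46.35   7.33   0.26] [ 0.004 -0.007  1.81 ]
[270.0, 127.0] [695.9, 234.4] [34.4, 36.8] 74.1 z [17.3 36.2] pca 156.7
[246.0, 130.0] [620.1, 236.0] [37.0, 41.8] 58.5 z [17.4 37.7] pca 176.3
[227.0, 148.0] [562.9, 180.4] [312.1, 178.9] 1.2 z [14.9 23.6] pca -177.9
[219.0, 138.0] [535.1, 224.2] [52.6, 29.8] 80.5 z [14.8 24.5] pca 93.0
[282.0, 150.0] [701.6, 131.1] [36.0, 39.3] 0.7 z [15.1 22.3] pca 94.9
[256.0, 154.0] [625.7, 131.5] [42.3, 44.6] 88.6 z [16.2 23.9] pca 54.3
[202.0, 164.0] [467.0, 125.5] [69.4, 22.0] 2.3 z [15.4 30. ] pca 179.3
```

Turret is down at (467,125), 2° off the tray's length, with its top at 30 mm. On to the trilobite.

play_rows(targets=[-46.3, 7.3, 0.2, 0, 0, 1.81, -1, -46.3, 7.3, 0.2, 0, 0, 1.81, -1, -46.3, 7.3, 0.2, 0, 0, 1.81, -1, -46.3, 7.3, 0.2, 0, 0, 1.81, -1, -46.3, 7.3, 0.2, 0, 0, 1.81, -1, -46.3, 7.3, 0.2, 0, 0, 1.81, -1, -46.3, 7.3, 0.2, 0, 0, 1.81, -1, -46.3, 7.3, 0.2, 0, 0, 1.81, -1, -46.3, 7.3, 0.2, 0, 0, 1.81, -1, -46.3, 7.3, 0.2, 0, 0, 1.81, -1])

```text
time: 22.0
position: [0.5594, -0.3346, 0.1238]
ee_rot: [-3.135, -0.17, 0.004]
contact_force: [-0.5, -0.4, -0.7]
width: 1.0
```

```bash
python3 -c "
from h import *
go((562.5,-331,125,-11))"
```

```text
t 22.0 pos [ 559.4 -334.6  123.8] psi 6.2 w 1.0
[ 0.35 -0.33 -0.12] [-0.002  0.003  0.3  ]
```

play_rows(targets=[0.3, -0.2, -0.1, 0, 0, 0.3, -1, 0.3, -0.2, -0.1, 0, 0, 0.3, -1, 0.3, -0.2, -0.1, 0, 0, 0.3, -1, 0.3, -0.2, -0.1, 0, 0, 0.3, -1])

```text
time: 22.4
position: [0.563, -0.328, 0.1269]
ee_rot: [-3.127, 0.279, 0.001]
contact_force: [0.9, -0.7, 0.2]
width: 1.0
```

```bash
python3 -c "
from h import *
im,d,w=wr()
blobs(d,w,(.5,.64,-.4,-.26))
go((562,-330,2,-11))"
```

```text
[254.0, 181.0] [560.5, -330.5] [66.2, 35.4] 75.2 z [ 6.6 16.5] pca 78.2
t 22.45 pos [ 563.2 -328.   127.5] psi -10.2 w 1.001
[-0.08  0.23 12.55] [-0.001  0.     0.014]
```

play_rows(targets=[-0.1, 0.2, 5, 0, 0, 0.03, -1, -0.1, 0.2, 8, 0, 0, 0.03, -1, -0.1, 0.2, 10.5, 0, 0, 0.03, -1, -0.1, 0.2, 12, 0, 0, 0.03, -1, -0.1, 0.2, 12.7, 0, 0, 0.03, -1, -0.1, 0.2, 12.7, 0, 0, 0.03, -1, -0.1, 0.2, 12.7, 0, 0, 0.03, 0, -0.1, 0.2, 12.7, 0, 0, 0.03, 1, -0.1, 0.2, 12.7, 0, 0, 0.03, 1, -0.1, 0.2, 12.7, 0, 0, 0.03, 1])

```text
time: 23.45
position: [0.5631, -0.3307, 0.0039]
ee_rot: [3.123, -0.332, 0.006]
contact_force: [-0.2, -0.9, 0.2]
width: 0.376
```

play_rows(targets=[0, 0, 0, 0, 0, 0, 1, 0, 0, 0, 0, 0, 0, 1, 0, 0, 0, 0, 0, 0, 1, 0, 0, 0, 0, 0, 0, 1])

```text
time: 23.85
position: [0.5632, -0.3308, 0.0038]
ee_rot: [3.123, -0.332, 0.006]
contact_force: [-0.7, 0.5, 5.8]
width: 0.376
```

play_rows(targets=[0, 0, -1, 0, 0, 0, 1, 0, 0, -4, 0, 0, 0, 1, 0, 0, -8, 0, 0, 0, 1, 0, 0, -12, 0, 0, 0, 1, 0, 0, -12, 0, 0, 0, 1])

```text
time: 24.35
position: [0.5649, -0.3319, 0.131]
ee_rot: [3.119, -0.332, 0.02]
contact_force: [0.2, -0.5, 0.6]
width: 0.373
```

```bash
python3 -c "
from h import *
im,d,w=wr('w6')
go((461,232,125,-87.3))"
```

```text
t 24.4 pos [ 564.  -331.3  127.4] psi -12.1 w 0.37
[-21.92 -52.9   -0.09] [-0.004 -0.01   1.312]
```

View pics/w6.png

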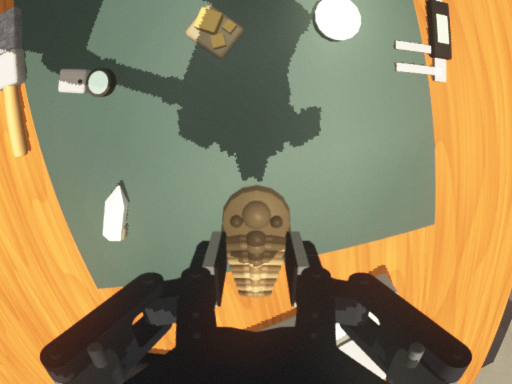

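play_rows(targets=[-21.9, -52.9, 0, 0, 0, 1.312, 1, -21.9, -52.9, 0, 0, 0, 1.312, 1, -21.9, -52.9, 0, 0, 0, 1.312, 1, -21.9, -52.9, 0, 0, 0, 1.312, 1, -21.9, -52.9, 0, 0, 0, 1.312, 1, -21.9, -52.9, 0, 0, 0, 1.312, 1, -21.9, -52.9, 0, 0, 0, 1.312, 1, -21.9, -52.9, 0, 0, 0, 1.312, 1, -21.9, -52.9, 0, 0, 0, 1.312, 1, -21.9, -52.9, 0, 0, 0, 1.312, 1])

```text
time: 25.4
position: [0.4765, 0.1372, 0.1208]
ee_rot: [2.267, -2.174, 0.001]
contact_force: [1.2, 1.0, 0.3]
width: 0.378
```

```bash
python3 -c "
from h import *
go((461,232,120,-87.3))"
```

```text
t 25.4 pos [476.5 137.2 120.8] psi -87.6 w 0.378
[-9.54  1.16  0.07] [-0.    -0.001 -0.005]
```

play_rows(targets=[-9.0, 1.1, 0, 0, 0, 0, 1, -9.0, 1.1, 0, 0, 0, 0, 1, -9.0, 1.1, 0, 0, 0, 0, 1, -9.0, 1.1, 0, 0, 0, 0, 1, -9.0, 1.1, 0, 0, 0, 0, 1])

```text
time: 25.9
position: [0.4624, 0.2244, 0.1212]
ee_rot: [2.272, -2.169, 0.002]
contact_force: [-1.1, -0.5, -0.2]
width: 0.378
```

```bash
python3 -c "
from h import *
go((461,232,16,-87.3))"
```

```text
t 25.9 pos [462.4 224.4 121.2] psi -87.4 w 0.378
[-0.77  0.11 10.52] [-0.001 -0.001 -0.001]
```

play_rows(targets=[-0.7, 0, 4, 0, 0, 0, 1, -0.7, 0, 7, 0, 0, 0, 1, -0.7, 0, 9, 0, 0, 0, 1, -0.7, 0, 10, 0, 0, 0, 1, -0.7, 0, 10.3, 0, 0, 0, 1, -0.7, 0, 10.3, 0, 0, 0, 1, -0.7, 0, 10.3, 0, 0, 0, 1])

```text
time: 26.6
position: [0.4635, 0.2324, 0.0206]
ee_rot: [-2.269, 2.167, -0.004]
contact_force: [0.3, 0.7, -0.0]
width: 0.374
```

play_rows(targets=[0, 0, 0.1, 0, 0, 0, 1, 0, 0, 0.2, 0, 0, 0, 1, 0, 0, 0.3, 0, 0, 0, 1, 0, 0, 0.3, 0, 0, 0, 1])

```text
time: 27.0
position: [0.4624, 0.2324, 0.016]
ee_rot: [-2.272, 2.168, -0.002]
contact_force: [-0.0, -0.1, -0.5]
width: 0.377
```

play_rows(targets=[0, 0, 0.1, 0, 0, 0, 1, 0, 0, 0.2, 0, 0, 0, 1, 0, 0, 0.3, 0, 0, 0, 1, 0, 0, 0.3, 0, 0, 0, 1, 0, 0, 0.3, 0, 0, 0, 1])

```text
time: 27.5
position: [0.4624, 0.2324, 0.013]
ee_rot: [-2.272, 2.168, -0.002]
contact_force: [-0.1, 0.3, -0.1]
width: 0.375
```

play_rows(targets=[0, 0, 0.1, 0, 0, 0, 1, 0, 0, 0.15, 0, 0, 0, 1, 0, 0, 0.15, 0, 0, 0, 1])

```text
time: 27.8
position: [0.4626, 0.2324, 0.0127]
ee_rot: [-2.272, 2.168, -0.002]
contact_force: [-2.9, -1.4, 7.1]
width: 0.374
```

play_rows(targets=[0, 0, 0, 0, 0, 0, 0.1, 0, 0, -0.1, 0, 0, 0, -0.15, 0, 0, -0.1, 0, 0, 0, -0.15, 0, 0, -0.1, 0, 0, 0, -0.15, 0, 0, -3, 0, 0, 0, -0.15, 0, 0, -7, 0, 0, 0, -0.15, 0, 0, -11, 0, 0, 0, -0.15, 0, 0, -15, 0, 0, 0, -0.15, 0, 0, -15, 0, 0, 0, -0.15])

```text
time: 28.7
position: [0.4646, 0.2334, 0.1689]
ee_rot: [-2.264, 2.161, -0.009]
contact_force: [0.8, -0.1, 0.3]
width: 0.574
```

```bash
python3 -c "
from h import *
a=np.radians(2.7);R=np.array([[np.cos(a),-np.sin(a)],[np.sin(a),np.cos(a)]]);C=np.array([571.5,185])
g={'tri':(-80,52.5),'tur':(-80,-52.5),'urch':(80,52.5),'amm':(80,-52.5)}
for k,v in g.items(): print(k,'tray',np.round(C+R@v,0))
im,d,w=wr('w7')
blobs(d,w,(.4,.73,.09,.27),.015,.045)
im,d=env.snapshot('side');cv2.imwrite('pics/e1.png',cv2.resize(im[95:345,140:370],None,fx=2.4,fy=2.4)[...,::-1])
np.savez('side.npz',im=im,d=d);im,d,w=cloud('side');blobs(d,w,(.4,.72,.09,.27),.014,.042);blobs(d,w,(.38,.61,-.37,-.15))"
```

```text
tri tray [489. 234.]
tur tray [494. 129.]
urch tray [649. 241.]
amm tray [654. 136.]
[256.0, 20.0] [620.6, 241.1] [39.8, 43.5] 3.0 z [22.4 38.5] pca 94.5
[314.0, 54.0] [609.8, 182.1] [78.6, 179.9] 3.0 z [16.5 22.4] pca 95.2
[358.0, 28.0] [624.7, 137.8] [44.2, 45.1] 75.5 z [17.2 23.7] pca 149.2
[309.0, 188.0] [486.8, 180.1] [173.4, 179.9] 0.1 z [16.2 44.2] pca -179.7
[262.0, 106.0] [535.5, 228.8] [31.1, 59.5] 3.6 z [15.5 24.2] pca 93.3
[364.0, 109.0] [540.8, 124.1] [17.4, 56.4] 2.7 z [16.7 25.5] pca 92.6
[257.0, 174.0] [462.0, 232.5] [35.8, 66.4] 87.9 z [15.6 25.5] pca -178.6
[354.0, 177.0] [467.2, 128.4] [68.9, 23.2] 2.7 z [17.6 29.4] pca -176.3
[270.0, 127.0] [695.8, 234.0] [32.0, 36.8] 73.9 z [17.9 36.8] pca 156.8
[246.0, 130.0] [619.9, 235.3] [34.6, 42.1] 62.5 z [16.8 38.3] pca 171.8
[226.0, 148.0] [563.3, 180.7] [312.3, 177.8] 1.4 z [15.2 23.2] pca -177.9
[219.0, 138.0] [533.3, 223.7] [51.9, 33.1] 78.9 z [14.3 24.3] pca 94.4
[195.0, 142.0] [463.2, 229.4] [63.0, 41.9] 16.8 z [14.6 25.7] pca -178.3
[282.0, 150.0] [701.5, 129.7] [35.7, 40.2] 3.4 z [14.7 23.2] pca 93.3
[256.0, 154.0] [625.3, 133.3] [44.7, 41.1] 8.9 z [15.3 24.4] pca -178.2
[202.0, 165.0] [466.9, 125.8] [68.9, 23.4] 3.7 z [15.  30.3] pca -179.8
[262.0, 250.0] [559.6, -191.3] [36.0, 44.2] 42.9 z [ 6.9 28.3] pca 144.8
[207.0, 264.0] [427.4, -198.8] [27.5, 62.7] 66.1 z [ 7.9 17.3] pca 158.7
[213.0, 321.0] [416.8, -335.7] [60.2, 25.5] 63.9 z [ 9.1 23.8] pca 61.4
```

View pics/e1.png

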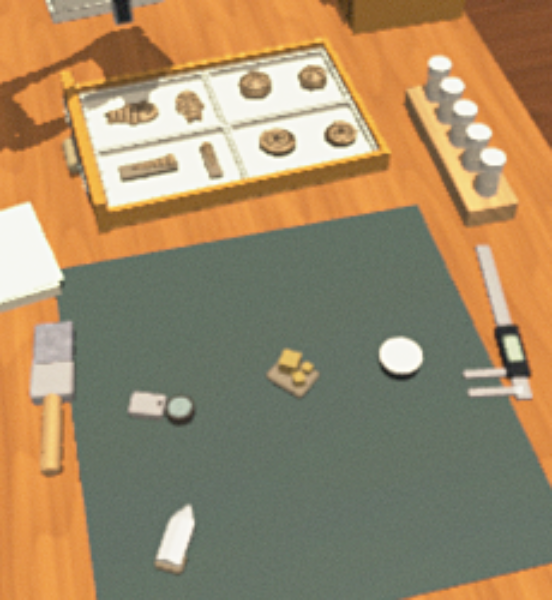

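View pics/w7.png

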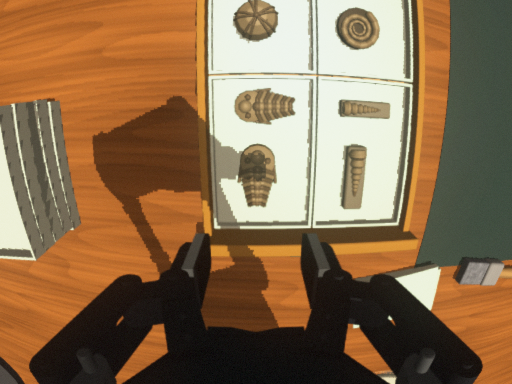

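Every fossil is in its own tray, flat and about centred, and the quartz and pyrite haven't moved. Handing in.

```bash
python3 -c "
from station import env
print(env.sign_off())"
```

```text
the job is handed in; nothing more can be done
None
```

All four fossils are in the empty part of their own kind's tray, and I handed the job in at about 29 s of the 102 s allowed. Each was lowered until the wrist force showed it touching the tray floor, then released with the jaws partly open.

In the last wrist view, positions are within about 3 mm of the middle of each empty part. The turret lies along its tray (2.7° measured, as the drawer does) and the trilobite within about 2°.

| Fossil | Place in world frame (mm) | Measured top (mm) | Expected top (mm) |
|---|---|---|---|
| Ammonite | (625, 138) | 23.7 | 22 |
| Urchin | (621, 241) | 38.5 | 36 |
| Trilobite | (462, 232) | 25.5 | 24 |
| Turret | (467, 128) | 29.4 | 29 |

- **Minerals:** the quartz and pyrite were within about 1 mm of where the side camera first measured them.
- **Disagreements:** the tops read 0.4 to 2.5 mm high, most for the urchin. The side and wrist views differ by up to about 6 mm in position. Both are well inside the tolerances, and no check failed.

The sign-off returned no verdict.

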